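Balance a pair of centrifuge buckets on the trip balance

TASK

These two loaded centrifuge buckets must be matched in weight before they are spun: move ballast tubes (the flat-capped tall and short ones) from the heavier bucket into free bores of the lighter one until the balance sits level, with every tube pushed fully home in a bore and let go. Leave the dome-capped samples in their bores and the other things on the bench alone. The free inserts lie loose, so feel each tube into its bore gently, never forcing it or leaning hard on a pan.

Things in the scene. Friction and masses are not known exactly. Their poses are not given: they have to be found in the camera images.
- balance: Two-pan trip balance fixed on the bench: grey base 135 x 330 mm with a white scale and pointer in the middle, scale up to 135 mm above the bench. Origin on the bench under the middle of the beam; x across the beam, away from the robot; y along the beam, to the left. Pan pivots 120 mm either side in y, 52 mm up when level.
- beam (a joint): Tilt of the beam, rad; 0 level, positive when the left pan is up (right side heavier). Damped and spring-like: 0.00125 rad per gram of difference between the sides (40 g: 0.05, 80 g: 0.10), settles in about 1.5 s, stops at +-0.13. Each pan rises or sinks 0.12 m x this angle; between the stops it gives way softly, 15 mm per newton.
- bucket_left: The left bucket: rectangular aluminium centrifuge bucket, 141 x 117 mm, riding on the left pan, always level. Origin on the pan's pivot below its centre; x across the beam, away from the robot; y along the beam, to the left; z up. In this frame (mm): walls up to z 56, tops of both grey inserts z 75, bore floors z 30 (origin of a seated tube). 2 N of push takes the pan down to its stop.
- fixed_insert_left (a point): Centre of the top face of the left bucket's fixed grey insert (84 x 111 mm, 4 bores 32 mm wide, 45 deep), axes as the bucket. Bores at (mm) x -21 and +21, y +30 and -30 from here. Ballast tubes start at (-21, -30) and (+21, +30), tall and short either way round; samples at (-21, +30) and (+21, -30).
- free_insert_left (a point): Nominal centre of the top of the left bucket's second grey insert, 40 x 100 mm, axes as the bucket. Its two free bores (32 mm wide, 45 deep, sharp-edged) are at y +30 and -30 mm from its centre, but it lies loose and has slid: truly 3 to 5.5 mm off in x, one way or the other, and up to 5.5 mm in y. Feel (or look) for the bore. It stays put under light rubbing, slides under 3 N sideways.
- tall_left: Tall ballast tube: white screw-cap tube, flat blue cap, 115 mm tall, 40 g. Body 30 mm diameter, flat bottom, edge broken by 0.8 mm; cap 34 mm diameter, 15 mm high. Starts in one of the two ballast bores of the left bucket's fixed insert. Origin at the centre of its underside, z up the tube. Grip it 70 mm above the underside (bare body, 30 mm wide).
- short_left: Short ballast tube: white screw-cap tube, flat blue cap, 80 mm tall, 20 g. Body 30 mm diameter, flat bottom, edge broken by 0.8 mm; cap 34 mm diameter, 20 mm high. Starts in one of the two ballast bores of the left bucket's fixed insert. Origin at the centre of its underside, z up the tube. Grip it 70 mm above the underside (the cap, 34 mm wide).
- bucket_right: The right bucket: rectangular aluminium centrifuge bucket, 141 x 117 mm, riding on the right pan, always level. Origin on the pan's pivot below its centre; x across the beam, away from the robot; y along the beam, to the left; z up. In this frame (mm): walls up to z 56, tops of both grey inserts z 75, bore floors z 30 (origin of a seated tube). 2 N of push takes the pan down to its stop.
- fixed_insert_right (a point): Centre of the top face of the right bucket's fixed grey insert (84 x 111 mm, 4 bores 32 mm wide, 45 deep), axes as the bucket. Bores at (mm) x -21 and +21, y +30 and -30 from here. Ballast tubes start at (-21, -30) and (+21, +30), tall and short either way round; samples at (-21, +30) and (+21, -30).
- free_insert_right (a point): Nominal centre of the top of the right bucket's second grey insert, 40 x 100 mm, axes as the bucket. Its two free bores (32 mm wide, 45 deep, sharp-edged) are at y +30 and -30 mm from its centre, but it lies loose and has slid: truly 3 to 5.5 mm off in x, one way or the other, and up to 5.5 mm in y. Feel (or look) for the bore. It stays put under light rubbing, slides under 3 N sideways.
- tall_right: Tall ballast tube: white screw-cap tube, flat blue cap, 115 mm tall, 40 g. Body 30 mm diameter, flat bottom, edge broken by 0.8 mm; cap 34 mm diameter, 15 mm high. Starts in one of the two ballast bores of the right bucket's fixed insert. Origin at the centre of its underside, z up the tube. Grip it 70 mm above the underside (bare body, 30 mm wide).
- short_right: Short ballast tube: white screw-cap tube, flat blue cap, 80 mm tall, 20 g. Body 30 mm diameter, flat bottom, edge broken by 0.8 mm; cap 34 mm diameter, 20 mm high. Starts in one of the two ballast bores of the right bucket's fixed insert. Origin at the centre of its underside, z up the tube. Grip it 70 mm above the underside (the cap, 34 mm wide).
- sample_a: Sample tube: white, 30 mm diameter, 95 mm tall, with a blue domed cap (34 mm wide) that ends in a small nub; of unknown weight, 40 to 100 g. Stands in a bore of one of the buckets, two samples to each bucket. Not to be moved. Origin at the centre of its underside, z up.
- sample_b: Sample tube: white, 30 mm diameter, 95 mm tall, with a blue domed cap (34 mm wide) that ends in a small nub; of unknown weight, 40 to 100 g. Stands in a bore of one of the buckets, two samples to each bucket. Not to be moved. Origin at the centre of its underside, z up.
- sample_c: Sample tube: white, 30 mm diameter, 95 mm tall, with a blue domed cap (34 mm wide) that ends in a small nub; of unknown weight, 40 to 100 g. Stands in a bore of one of the buckets, two samples to each bucket. Not to be moved. Origin at the centre of its underside, z up.
- sample_d: Sample tube: white, 30 mm diameter, 95 mm tall, with a blue domed cap (34 mm wide) that ends in a small nub; of unknown weight, 40 to 100 g. Stands in a bore of one of the buckets, two samples to each bucket. Not to be moved. Origin at the centre of its underside, z up.
- tube_rack: Bystander: white rack with small capped tubes, 110 x 200 mm, 101 mm high, left of the balance. Origin under its centre.
- bucket_lid: Bystander: clear round bucket lid with a black grip bar, 144 mm across, 40 mm high, lying left of the balance, nearer the robot. Origin under its centre.
- timer: Bystander: white bench timer, 70 x 65 x 18 mm, right of the balance towards the robot. Origin under its centre.
- marker: Bystander: marker pen, 132 mm long, lying left of the balance towards the robot. Origin under its middle.
- spray_bottle: Bystander: white spray bottle, 74 mm across, 200 mm high, to the right of the balance. Origin under its centre.
- freezer_box: Bystander: white cardboard freezer box, 133 x 133 x 51 mm, right of the balance. Origin under its centre.
Things that resemble listed ones, but are neither listed nor needed, are in the scene too. What is shaped like the tall_left but green or turquoise is not meant.

How it is judged (in metres and radians):
On the way:
1. a ballast tube has been drawn out of its bore (distance of any of tall_left, tall_right, short_left, short_right from where it was at the start of the episode above 0.06 m), for 0.1 s.
At the end, for the whole second after the job is handed in: The beam is at rest within 0.016 rad of level (about 13 g), and all four ballast tubes and all four samples stand fully down in bores of the two buckets (underside within 5 mm of the bore's floor), released and at rest (value of joint beam between -0.016 and 0.016 rad and velocity of joint beam between -0.02 and 0.02 rad/s and ((z of tall_left in the frame of bucket_left between 0.022 and 0.035 m and x of tall_left in the frame of bucket_left between -0.066 and 0.066 m and y of tall_left in the frame of bucket_left between -0.054 and 0.054 m) or (z of tall_left in the frame of bucket_right between 0.022 and 0.035 m and x of tall_left in the frame of bucket_right between -0.066 and 0.066 m and y of tall_left in the frame of bucket_right between -0.054 and 0.054 m)) and ((z of tall_right in the frame of bucket_left between 0.022 and 0.035 m and x of tall_right in the frame of bucket_left between -0.066 and 0.066 m and y of tall_right in the frame of bucket_left between -0.054 and 0.054 m) or (z of tall_right in the frame of bucket_right between 0.022 and 0.035 m and x of tall_right in the frame of bucket_right between -0.066 and 0.066 m and y of tall_right in the frame of bucket_right between -0.054 and 0.054 m)) and ((z of short_left in the frame of bucket_left between 0.022 and 0.035 m and x of short_left in the frame of bucket_left between -0.066 and 0.066 m and y of short_left in the frame of bucket_left between -0.054 and 0.054 m) or (z of short_left in the frame of bucket_right between 0.022 and 0.035 m and x of short_left in the frame of bucket_right between -0.066 and 0.066 m and y of short_left in the frame of bucket_right between -0.054 and 0.054 m)) and ((z of short_right in the frame of bucket_left between 0.022 and 0.035 m and x of short_right in the frame of bucket_left between -0.066 and 0.066 m and y of short_right in the frame of bucket_left between -0.054 and 0.054 m) or (z of short_right in the frame of bucket_right between 0.022 and 0.035 m and x of short_right in the frame of bucket_right between -0.066 and 0.066 m and y of short_right in the frame of bucket_right between -0.054 and 0.054 m)) and ((z of sample_a in the frame of bucket_left between 0.022 and 0.035 m and x of sample_a in the frame of bucket_left between -0.066 and 0.066 m and y of sample_a in the frame of bucket_left between -0.054 and 0.054 m) or (z of sample_a in the frame of bucket_right between 0.022 and 0.035 m and x of sample_a in the frame of bucket_right between -0.066 and 0.066 m and y of sample_a in the frame of bucket_right between -0.054 and 0.054 m)) and ((z of sample_b in the frame of bucket_left between 0.022 and 0.035 m and x of sample_b in the frame of bucket_left between -0.066 and 0.066 m and y of sample_b in the frame of bucket_left between -0.054 and 0.054 m) or (z of sample_b in the frame of bucket_right between 0.022 and 0.035 m and x of sample_b in the frame of bucket_right between -0.066 and 0.066 m and y of sample_b in the frame of bucket_right between -0.054 and 0.054 m)) and ((z of sample_c in the frame of bucket_left between 0.022 and 0.035 m and x of sample_c in the frame of bucket_left between -0.066 and 0.066 m and y of sample_c in the frame of bucket_left between -0.054 and 0.054 m) or (z of sample_c in the frame of bucket_right between 0.022 and 0.035 m and x of sample_c in the frame of bucket_right between -0.066 and 0.066 m and y of sample_c in the frame of bucket_right between -0.054 and 0.054 m)) and ((z of sample_d in the frame of bucket_left between 0.022 and 0.035 m and x of sample_d in the frame of bucket_left between -0.066 and 0.066 m and y of sample_d in the frame of bucket_left between -0.054 and 0.054 m) or (z of sample_d in the frame of bucket_right between 0.022 and 0.035 m and x of sample_d in the frame of bucket_right between -0.066 and 0.066 m and y of sample_d in the frame of bucket_right between -0.054 and 0.054 m)) and linear speed of each of tall_left, tall_right, short_left, short_right below 0.02 m/s); the robot touches nothing.
It fails at once if a bucket or its inserts are pushed with more than 22 N, with a ballast tube or with the gripper (contact force between any of tall_left, tall_right, short_left, short_right, the fingers, the arm and bucket_left above 22 N or contact force between any of tall_left, tall_right, short_left, short_right, the fingers, the arm and bucket_right above 22 N).
It fails at once if a sample is taken out of its bore (distance of any of sample_a, sample_b, sample_c, sample_d from where it was at the start of the episode above 0.05 m).
It fails at once if a tube is tipped over (more than 40 degrees) (angle between any of tall_left, tall_right, short_left, short_right, sample_a, sample_b, sample_c, sample_d's own z axis and vertical above 0.7 rad).
It fails at once if another thing on the bench is shifted by more than 30 mm (distance of any of tube_rack, bucket_lid, timer, marker, spray_bottle, freezer_box from where it was at the start of the episode above 0.03 m).
It also fails if it takes over 61 s, if anything falls off the work surface, if the arm or the gripper's body presses on something with over 40 N, if the wrist force passes 120 N, or if a joint passes its speed limit or range.

ROBOT

A 7-joint arm with a two-finger parallel gripper is mounted at the origin on the work surface. World frame = base frame: x ahead of the robot, y to its left, z up, the work surface at z = 0. Lengths are in m, angles in degrees, forces in N, time in s.
With the tool pointing down it reaches from about 0.4 to 0.85 m from the base axis. Payload 4.5 kg.
Tool frame: the origin (TCP) lies midway between the tips of the shut fingers; the grasp point (between the pads) lies 19 mm behind it (manip.hold_point_z is the distance from the TCP to the grasp point, in m); z points along the fingers, y is the line along which they close (so a half turn about z gives the same grasp; the last joint's range is limited). The gripper opens to 88 mm and grips with 3 to 60 N. Pads are 18 mm wide; open, the fingers measure 123 mm over their backs; the gripper's body (75 mm by 187 mm) begins 45 mm behind the grasp point.
Start: joints at [-66.704, 39.483, -11.15, 89.685, 9.013, 51.709, -12.324], TCP at [0.228, 0.582, 0.239] pointing down, gripper open.
Joint ranges: [-172.22, 172.22], [-26.19, 119.32], [-84.43, 86.54], [7.71, 146.69], [-57.33, 237.33], [2.42, 119.75], [-152.13, 152.13]. Speed limits (degrees/s): [147.25, 147.25, 180, 180, 180, 180, 180].

INTERFACE

Orientations are given as a 3x3 rotation matrix whose columns are the frame's x, y, z axes.
In Python, from cell import manip, vision, order gives the robot as it stands.
- The arm moves only by the tool drive_tool, never from a script. Its argument "targets" is a list of rows, each a list of 5 numbers: the shift along the tool's x, y, z each as a share of 8 cm, from -1 to 1, then the turn about the tool's z as a share of pi/2 rad, from -1 to 1, then the opening, from 0 (shut) to 1 (fully open). A call has 1 to 5 rows; each row shifts and turns the commanded pose from where the row before left it, along the tool's axes as they then stand; what a row does not reach is not made up. A row lasts 1/12 s, in which the tool goes at most 41.7 mm and 7.16 degrees, less where a joint would pass 70% of its speed; a pose out of reach is approached as far as the arm can. A call with a number of a shift or a turn outside -1 to 1 is refused whole. A call with a gripper value outside its range is refused whole. The fingers move at their own pace and stop on an object; "squeeze" is the grip in N (left out, the last holds). Time passes only in rows, so rows that do not move let the fingers close. It gives the time, the measured TCP pose, the force, the opening and the grip force at its end, in the units of the state.
- manip.read_state(): the state, without advancing time (a new reading comes with each control period).
- vision.grab_frame(name): name is "scene" or "top" or "wrist"; returns the picture (480x640x3 uint8, red, green, blue); there is no depth.
- vision.get_calibration(name): a dict with "camera_matrix" (3x3 intrinsics, pixels), "k1" (the pictures are not rectified: a ray, as slopes to the right and down, at radius r is drawn at 1 + k1 r^2 times it, then the intrinsics apply), "view" (4x4, takes a point from world to camera coordinates). Camera axes: x right, y down, z forward; pixel columns grow to the right and rows downward; lengths in m; the calibration is good to about 2 mm. A picture is of the moment at which its call begins: read the wrist's pose just before it. get_calibration takes no time and is no camera call; for the wrist camera it gives the pose at the moment of the call.
- order.job_done(): hands the job in; it is judged then, once.
Trained networks look in the newest picture that a camera, given by its name, has taken for a name from the list of things; names that differ only in an ending like _2 or _b are one class to them, and where a whole thing is asked for, a point or a joint stands for the part that bears it (a point fixed in the world has none). Each returns a list of dicts, best first, with "conf" (0 to 1); they miss things now and then, are a little off and sometimes report something else, mostly with a low value. They report only what shows in the picture. A call takes as long as a camera call. They do not tell look-alikes from the thing itself.
- vision.recognise(label, camera): "centre" ([row, column] in pixels, amid what is visible of it).
The state is a dict: "time": time; "joint_positions": joint angles; "qd": joint speeds; "effort": joint torques, N m; "position": TCP position; "tool_rot": TCP orientation; "contact_force": force on the tool from outside, world axes, zero at the start; "wrist_torque": the same for the moment, N m; "width": finger opening in m; "gripper_force": force on a finger pad.
Only numpy, scipy, OpenCV 4.12 (cv2) and the standard library are available. Lean on these libraries where they do the work, as an engineer would, in place of code of your own. Each camera call takes 0.05 s, during which the arm holds its last target. There are 200 camera calls.

## Working session

There is one attempt and no reset: what is moved stays moved. The work goes in short steps, Python scripts to look and compute and a tool call to move; the robot and the scene stay as the last step left them, time stands still between calls to the robot, and variables do not carry over. Pictures are saved under pics/ and viewed, at most 10 in all, crops included, and the job is handed in when it is done.

Besides the shell and the picture viewer there is one more tool, called by a JSON object that holds its "fn" and its "kwargs". drive_tool: Moves the arm, as the interface text tells. Shift numbers are shares of 8 cm and turn numbers shares of pi/2 rad, none past 1 either way. Its arguments: {"type":"object","properties":{"targets":{"type":"array"},"squeeze":{"type":"number"}},"required":["targets"]}

```bash
mkdir -p pics; ls; cat > h.py <<'E'
import numpy as np, cv2
from cell import manip, vision, order
def ray(cal,rc):
    K=np.array(cal["camera_matrix"]);V=np.array(cal["view"])
    p=np.array([(rc[1]-K[0,2])/K[0,0],(rc[0]-K[1,2])/K[1,1]]);q=p.copy()
    for _ in range(20): q=p/(1+cal["k1"]*(q@q))
    R=V[:3,:3];d=R.T@np.array([*q,1]);return -R.T@V[:3,3],d
def at_z(cal,rc,z):
    o,d=ray(cal,rc);return o+d*(z-o[2])/d[2]
def proj(cal,P):
    K=np.array(cal["camera_matrix"]);V=np.array(cal["view"])
    c=V[:3,:3]@np.array(P)+V[:3,3];q=c[:2]/c[2];q=q*(1+cal["k1"]*(q@q))
    return np.array([K[1,1]*q[1]+K[1,2],K[0,0]*q[0]+K[0,2]])
def save(im,n): cv2.imwrite("pics/"+n+".png",cv2.cvtColor(im,cv2.COLOR_RGB2BGR))
E
python3 - <<'E'
from h import *
for c in ["scene","top"]:
    im=vision.grab_frame(c);save(im,c+"0");cal=vision.get_calibration(c)
    print(c,np.round(np.array(cal["view"]),3).tolist(),np.round(cal["camera_matrix"],1).tolist(),cal["k1"])
    for l in ["balance","bucket_left","bucket_right","free_insert_left","tall_left","short_left","sample_a"]:
        print(l,[(np.round(d["centre"],1).tolist(),round(d["conf"],2)) for d in vision.recognise(l,c)])
s=manip.read_state();print(s["time"],s["position"],s["tool_rot"],s["width"],s["contact_force"],manip.hold_point_z)
E
```

```text
pics
scene [[0.561, 0.828, 0.021, -0.296], [0.575, -0.371, -0.729, -0.194], [-0.596, 0.421, -0.684, 1.289], [0.0, 0.0, 0.0, 1.0]] [[438.6, 0.0, 317.8], [0.0, 438.6, 242.2], [0.0, 0.0, 1.0]] -0.029110521505339396
balance [([329.9, 256.3], 0.45)]
bucket_left [([276.7, 357.0], 0.72)]
bucket_right [([331.8, 256.4], 0.86), ([287.1, 262.3], 0.49), ([352.1, 103.8], 0.44)]
free_insert_left [([273.5, 353.3], 0.57)]
tall_left [([235.0, 362.7], 0.84), ([244.1, 395.3], 0.62), ([265.0, 415.5], 0.57)]
short_left [([245.0, 324.9], 0.87), ([204.7, 423.8], 0.4)]
sample_a [([311.8, 234.4], 0.87), ([232.8, 346.9], 0.83), ([278.6, 245.9], 0.76), ([254.5, 337.5], 0.53)]
top [[-0.02, -1.0, 0.007, 0.011], [-0.992, 0.019, -0.128, 0.498], [0.128, -0.009, -0.992, 1.628], [0.0, 0.0, 0.0, 1.0]] [[609.1, 0.0, 324.9], [0.0, 609.1, 245.6], [0.0, 0.0, 1.0]] 0.018696824423298314
balance [([210.8, 350.7], 0.68), ([253.5, 480.8], 0.56), ([213.9, 294.7], 0.42)]
bucket_left [([209.4, 303.7], 0.73), ([212.4, 316.1], 0.27)]
bucket_right []
free_insert_left [([213.4, 300.2], 0.88), ([184.1, 170.9], 0.2)]
tall_left [([194.6, 257.8], 0.65), ([219.8, 258.5], 0.6), ([214.2, 295.3], 0.47)]
short_left [([230.1, 317.7], 0.68)]
sample_a [([232.7, 296.0], 0.63), ([213.0, 318.2], 0.48), ([202.2, 410.7], 0.47), ([218.8, 387.4], 0.43)]
0.8 [0.22765234 0.58208689 0.23877226] [[-9.31307561e-01  3.64233750e-01  4.38918155e-05]
 [ 3.64233753e-01  9.31307555e-01  1.10437552e-04]
 [-6.51695889e-07  1.18838207e-04 -9.99999993e-01]] 0.08799440823161174 [-0.17605483  0.10357177 -0.57112029] 0.0187
```

```bash
python3 - <<'E'
import cv2
a=cv2.imread("pics/top0.png")[140:290,220:450];cv2.imwrite("pics/topc.png",cv2.resize(a,None,fx=3.4,fy=3.4,interpolation=cv2.INTER_CUBIC))
a=cv2.imread("pics/scene0.png")[180:400,160:460];cv2.imwrite("pics/scenec.png",cv2.resize(a,None,fx=2.6,fy=2.6,interpolation=cv2.INTER_CUBIC))
E
```

```text
(no output)
```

View pics/topc.png

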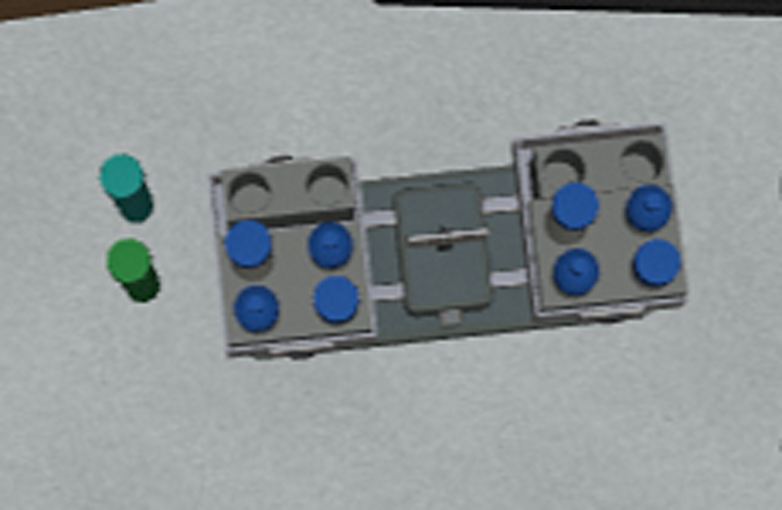

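View pics/scenec.png

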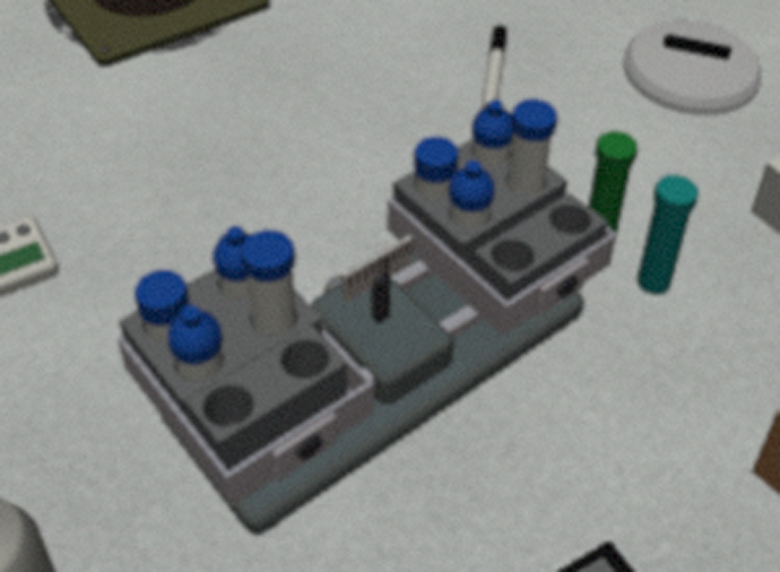

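The top view shows the left bucket at crop (290,260) and the right at (600,220). In both buckets the tall tube is at (+21,+30) and the short at (-21,-30). The free inserts are on the far side.

```bash
cat > fit.py <<'E'
from h import *
from scipy.optimize import least_squares
def fit(imgs,x0,tubes,verbose=True):
    # tubes: list of (side, x, y, ztop, capheight), x,y from fixed insert centre
    obs=[]
    for c,im in imgs.items():
        cal=vision.get_calibration(c)
        hsv=cv2.cvtColor(im,cv2.COLOR_RGB2HSV)
        m=((hsv[...,0]>100)&(hsv[...,0]<125)&(hsv[...,1]>140)).astype(np.uint8)
        n,L,st,ce=cv2.connectedComponentsWithStats(m)
        for k in range(1,n):
            if st[k,4]>25: obs.append((c,ce[k][::-1],st[k,4]))
    cals={c:vision.get_calibration(c) for c in imgs}
    a=np.linspace(0,2*np.pi,24)
    def model(p,c,t):
        bx,by,yaw,th,xf=p;s,x,y,zt,h=t
        R=np.array([[np.cos(yaw),-np.sin(yaw)],[np.sin(yaw),np.cos(yaw)]])
        xy=np.array([bx,by])+R@np.array([x+xf,y+s*.12]);z=.052+s*.12*th+.03+zt
        pts=[]
        for zz in (z-h,z):
            for b in a: pts.append(proj(cals[c],[xy[0]+.017*np.cos(b),xy[1]+.017*np.sin(b),zz]))
        hull=cv2.convexHull(np.array(pts,np.float32));M=cv2.moments(hull)
        return np.array([M["m10"],M["m01"]])/M["m00"],M["m00"]
    p=np.array(x0,float)
    for it in range(4):
        pairs=[]
        for i,t in enumerate(tubes):
            for c in imgs:
                q,A=model(p,c,t)
                for o in obs:
                    if o[0]==c and np.linalg.norm(o[1]-q)<(14 if it==0 else 6) and .7<o[2]/A<1.3: pairs.append((i,c,o[1]))
        f=lambda p:np.concatenate([model(p,c,tubes[i])[0]-o for i,c,o in pairs])
        r=least_squares(f,p,loss="soft_l1",x_scale=[.01,.01,.05,.02,.01]);p=r.x
    if verbose: print(len(pairs),"res",[(i,c[0],np.round(model(p,c,tubes[i])[0]-o,1).tolist()) for i,c,o in pairs]);
    print("pose",np.round(p,4))
    return p
S=[(s,x,y) for s in (1,-1) for x,y in ((-.021,.03),(.021,-.03))]
samples=[(*t,.088,.012) for t in S]
E
python3 - <<'E'
from fit import *
im={c:cv2.cvtColor(cv2.imread(f"pics/{c}0.png"),cv2.COLOR_BGR2RGB) for c in("scene","top")}
cal=vision.get_calibration("top");b=at_z(cal,(213,351),.1);print(b)
hsv=cv2.cvtColor(im["top"],cv2.COLOR_RGB2HSV);print(hsv[228,318],hsv[140+245//4,220+73])
tb=samples+[(s,.021,.03,.115,.015) for s in(1,-1)]+[(s,-.021,-.03,.08,.02) for s in(1,-1)]
p=fit(im,[b[0],b[1],np.deg2rad(5),0,-.022],tb)
bx,by,yaw,th,xf=p
R=np.array([[np.cos(yaw),-np.sin(yaw)],[np.sin(yaw),np.cos(yaw)]])
for n,s,x,y in[("tallL",1,.021,.03),("shortL",1,-.021,-.03),("tallR",-1,.021,.03),("shortR",-1,-.021,-.03)]:
    print(n,np.round([bx,by]+R@[x+xf,y+s*.12],4), "floor z",.082+s*.12*th)
s=manip.read_state();print(np.rad2deg(yaw),s["position"])
w=vision.get_calibration("wrist");print(np.round(np.array(w["view"])@np.vstack([np.c_[s["tool_rot"],s["position"]],[0,0,0,1]]),4),w["camera_matrix"],w["k1"])
E
```

```text
[ 0.57461827 -0.06871126  0.1       ]
[108 192 150] [ 50   7 116]
8 res [(0, 't', [-0.4, -0.2]), (1, 't', [-0.7, -0.1]), (2, 't', [-0.5, 0.6]), (3, 't', [-0.7, 0.5]), (4, 't', [0.5, -0.2]), (5, 't', [0.7, -0.4]), (6, 't', [0.4, 0.1]), (7, 't', [0.5, -0.5])]
pose [ 0.5754 -0.0684  0.0947 -0.0081 -0.0183]
tallL [0.5639 0.0812] floor z 0.08103211419835428
shortL [0.5278 0.0175] floor z 0.08103211419835428
tallR [ 0.5866 -0.1577] floor z 0.08296788580164573
shortR [ 0.5505 -0.2214] floor z 0.08296788580164573
5.424390741188086 [0.22765234 0.58208689 0.23877226]
[[ 8.000e-04  1.000e+00 -5.000e-04 -2.000e-04]
 [-9.564e-01  6.000e-04 -2.919e-01  2.920e-02]
 [-2.919e-01  7.000e-04  9.564e-01  1.631e-01]
 [ 0.000e+00  0.000e+00  0.000e+00  1.000e+00]] [[331.68047862   0.         319.26072051]
 [  0.         331.68047862 237.04806617]
 [  0.           0.           1.        ]] 0.015654848416307616
```

{"fn": "drive_tool", "kwargs": {"targets": [[0, 0, -0.1, 0.077, 1], [0, 0, -0.1, 0.077, 1], [0, 0, -0.1, 0.077, 1], [0, 0, -0.1, 0.077, 1], [0, 0, -0.1, 0.077, 1]]}}

```text
time: 1.22
position: [0.2275, 0.5821, 0.2792]
tool_rot: [[-0.554, 0.832, -0.0], [0.832, 0.554, 0.0], [0.0, -0.0, -1.0]]
contact_force: [-0.7, 0.1, 0.4]
width: 0.0883
gripper_force: 0.0
```

{"fn": "drive_tool", "kwargs": {"targets": [[0, 0, -0.1, 0.077, 1], [0, 0, -0.1, 0.077, 1], [0, 0, -0.1, 0.077, 1], [0, 0, -0.1, 0.077, 1], [0, 0, -0.1, 0.077, 1]]}}

```text
time: 1.63
position: [0.2274, 0.5821, 0.3192]
tool_rot: [[0.017, 1.0, -0.0], [1.0, -0.017, 0.0], [0.0, -0.0, -1.0]]
contact_force: [1.1, -0.0, -0.9]
width: 0.0883
gripper_force: 0.0
```

{"fn": "drive_tool", "kwargs": {"targets": [[0, 0, -0.1, 0.077, 1], [0, 0, -0.1, 0.077, 1], [0, 0, -0.1, 0.077, 1], [0, 0, -0.1, 0.077, 1], [0, 0, -0.1, 0.077, 1]]}}

```text
time: 2.05
position: [0.2274, 0.5821, 0.3591]
tool_rot: [[0.583, 0.813, -0.0], [0.813, -0.583, 0.0], [-0.0, -0.0, -1.0]]
contact_force: [0.7, -0.2, 0.4]
width: 0.0882
gripper_force: 0.0
```

{"fn": "drive_tool", "kwargs": {"targets": [[0, 0, 0, 0.077, 1], [0, 0, 0, 0.077, 1], [0, 0, 0, 0, 1]]}}

```text
time: 2.3
position: [0.2273, 0.5822, 0.3588]
tool_rot: [[0.758, 0.652, 0.0], [0.652, -0.758, -0.0], [0.0, 0.0, -1.0]]
contact_force: [0.7, 0.1, 0.1]
width: 0.0878
gripper_force: 0.0
```

```bash
python3 - <<'E'
from h import *
s=manip.read_state();print(s["time"],s["position"],np.round(s["tool_rot"],3),s["joint_positions"])
im=cv2.cvtColor(cv2.imread("pics/scene0.png"),cv2.COLOR_BGR2RGB)
hsv=cv2.cvtColor(im,cv2.COLOR_RGB2HSV)
m=((hsv[...,0]>100)&(hsv[...,0]<125)&(hsv[...,1]>140)).astype(np.uint8)
n,L,st,ce=cv2.connectedComponentsWithStats(m)
print([(np.round(ce[k][::-1],1).tolist(),st[k,4]) for k in range(1,n) if st[k,4]>25])
cal=vision.get_calibration("scene")
bx,by,yaw,xf=.5754,-.0684,.0947,-.0183
R=np.array([[np.cos(yaw),-np.sin(yaw)],[np.sin(yaw),np.cos(yaw)]])
for th in(0,-.1):
  for t in[(1,.021,.03,.107),(1,-.021,-.03,.07),(-1,.021,.03,.107),(-1,-.021,-.03,.07)]:
    xy=[bx,by]+R@[t[1]+xf,t[2]+t[0]*.12];print(th,t,np.round(proj(cal,[*xy,.082+t[0]*.12*th+t[3]]),1))
E
```

```text
2.3 [0.22732252 0.58217969 0.35876727] [[ 0.758  0.652  0.   ]
 [ 0.652 -0.758 -0.   ]
 [ 0.     0.    -1.   ]] [ -85.38439194   34.55440495   23.52134644   80.90483892  -14.17290154
   67.45383275 -109.45149228]
[([31.1, 46.1], np.int32(928)), ([61.9, 56.4], np.int32(247)), ([92.4, 502.5], np.int32(193)), ([133.5, 589.9], np.int32(608)), ([209.4, 512.0], np.int32(48)), ([216.9, 524.1], np.int32(47)), ([220.4, 493.1], np.int32(43)), ([227.0, 357.4], np.int32(386)), ([222.6, 514.8], np.int32(43)), ([224.5, 536.2], np.int32(53)), ([226.1, 483.3], np.int32(42)), ([230.6, 527.1], np.int32(45)), ([232.1, 473.0], np.int32(42)), ([234.4, 495.2], np.int32(45)), ([246.5, 334.5], np.int32(451)), ([236.9, 517.5], np.int32(44)), ([240.5, 484.9], np.int32(47)), ([249.6, 497.5], np.int32(50)), ([277.8, 257.3], np.int32(467)), ([301.5, 228.3], np.int32(629)), ([322.3, 524.2], np.int32(421)), ([378.5, 132.8], np.int32(1168))]
0 (1, 0.021, 0.03, 0.107) [222.8 364.3]
0 (1, -0.021, -0.03, 0.07) [238.2 326.4]
0 (-1, 0.021, 0.03, 0.107) [279.8 262.4]
0 (-1, -0.021, -0.03, 0.07) [295.8 221.7]
-0.1 (1, 0.021, 0.03, 0.107) [227.4 363.7]
-0.1 (1, -0.021, -0.03, 0.07) [242.5 326.2]
-0.1 (-1, 0.021, 0.03, 0.107) [275.  261.9]
-0.1 (-1, -0.021, -0.03, 0.07) [291.3 220.8]
```

{"fn": "drive_tool", "kwargs": {"targets": [[-0.109, 0.487, 0, 0, 0.7], [-0.109, 0.487, 0, 0, 0.7], [-0.109, 0.487, 0, 0, 0.7], [-0.109, 0.487, 0, 0, 0.7], [-0.109, 0.487, 0, 0, 0.7]]}}

```text
time: 2.72
position: [0.3224, 0.4045, 0.3588]
tool_rot: [[0.754, 0.657, 0.0], [0.657, -0.754, 0.0], [0.0, -0.0, -1.0]]
contact_force: [1.6, -0.2, 0.5]
width: 0.0619
gripper_force: 0.0
```

{"fn": "drive_tool", "kwargs": {"targets": [[-0.109, 0.487, 0, 0, 0.7], [-0.109, 0.487, 0, 0, 0.7], [-0.109, 0.487, 0, 0, 0.7], [-0.109, 0.487, 0, 0, 0.7], [-0.109, 0.487, 0, 0, 0.7]]}}

```text
time: 3.13
position: [0.4168, 0.2286, 0.3589]
tool_rot: [[0.754, 0.657, 0.0], [0.657, -0.754, 0.0], [0.001, -0.0, -1.0]]
contact_force: [0.3, 0.3, 0.7]
width: 0.0616
gripper_force: 0.0
```

{"fn": "drive_tool", "kwargs": {"targets": [[-0.109, 0.487, 0, 0, 0.7], [-0.109, 0.487, 0, 0, 0.7], [-0.109, 0.487, 0, 0, 0.7], [-0.109, 0.487, 0, 0, 0.7], [-0.109, 0.487, 0, 0, 0.7]]}}

```text
time: 3.55
position: [0.5113, 0.0527, 0.3589]
tool_rot: [[0.754, 0.657, 0.0], [0.657, -0.754, 0.0], [0.0, -0.0, -1.0]]
contact_force: [0.3, 0.8, 0.1]
width: 0.0617
gripper_force: 0.0
```

{"fn": "drive_tool", "kwargs": {"targets": [[-0.109, 0.487, 0, 0, 0.7], [0, 0, 0, 0, 0.7], [0, 0, 0, 0, 0.7], [0, 0, 0, 0, 0.7]]}}

```text
time: 3.88
position: [0.5293, 0.02, 0.3584]
tool_rot: [[0.755, 0.656, -0.001], [0.656, -0.755, 0.001], [0.0, -0.001, -1.0]]
contact_force: [-0.4, 0.4, -0.9]
width: 0.0618
gripper_force: 0.0
```

```bash
python3 - <<'E'
from h import *
import json
s=manip.read_state();print(s["time"],s["position"],np.round(s["tool_rot"],3),np.round(s["joint_positions"],1),s["width"],s["contact_force"])
cal=vision.get_calibration("wrist");im=vision.grab_frame("wrist");save(im,"w1")
json.dump({k:np.array(v).tolist() for k,v in cal.items()},open("w1.json","w"))
hsv=cv2.cvtColor(im,cv2.COLOR_RGB2HSV)
m=((hsv[...,0]>100)&(hsv[...,0]<125)&(hsv[...,1]>140)).astype(np.uint8)
n,L,st,ce=cv2.connectedComponentsWithStats(m)
print([(np.round(ce[k][::-1],1).tolist(),int(st[k,4])) for k in range(1,n) if st[k,4]>100])
E
```

```text
3.8833 [0.52925993 0.0199741  0.35843289] [[ 0.755  0.656 -0.001]
 [ 0.656 -0.755  0.001]
 [ 0.    -0.001 -1.   ]] [-23.8  26.1  26.5  97.3 -13.2  59.8 -42. ] 0.06181862557331261 [-0.44958281  0.41010962 -0.85770875]
[([143.1, 295.6], 1072), ([175.4, 275.8], 801), ([176.6, 344.6], 797), ([208.4, 321.4], 782), ([289.9, 496.5], 1410), ([300.0, 447.8], 782)]
```

View pics/w1.png

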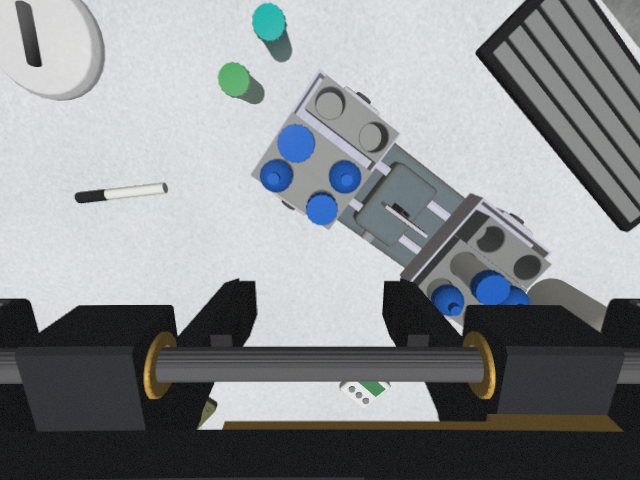

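The wrist view shows the left bucket clearly, with the short tube at (208,321). In the right bucket the free bores are near (238,490) and (267,527), and the spray bottle is close by at about (580,310).

```bash
sed -i 's/cal=vision.get_calibration(c)$/pass/; s/cals={c:vision.get_calibration(c) for c in imgs}/import json; cals={c:(json.load(open(c+".json")) if c[0]=="w" else vision.get_calibration(c)) for c in imgs}/' fit.py
python3 - <<'E'
from fit import *
import json
L=lambda n:cv2.cvtColor(cv2.imread(f"pics/{n}.png"),cv2.COLOR_BGR2RGB)
tb=samples+[(s,.021,.03,.115,.015) for s in(1,-1)]+[(s,-.021,-.03,.08,.02) for s in(1,-1)]
p=fit({"top":L("top0"),"w1":L("w1")},[.5754,-.0684,.0947,-.05,-.0183],tb)
def show(p):
    bx,by,yaw,th,xf=p
    R=np.array([[np.cos(yaw),-np.sin(yaw)],[np.sin(yaw),np.cos(yaw)]])
    for n,s,x,y in[("shortL",1,-.021,-.03),("freeL",1,.0675,0),("freeR",-1,.0675,0),("bR+",-1,.0675,.03),("bR-",-1,.0675,-.03)]:
        print(n,np.round([bx,by]+R@[x+xf,y+s*.12],4), "floor z",.082+s*.12*th)
    return R
R=show(p)
w=json.load(open("w1.json"));t=vision.get_calibration("top")
zr=.157-.12*p[3]
for nm,cal,pts in(("w1",w,[(238,490),(267,527)]),("top",t,[(140+165/3.4,220+563/3.4),(140+159/3.4,220+641/3.4)])):
    for q in pts: a=at_z(cal,q,zr-.03*.3)[:2];b=at_z(cal,q,zr)[:2];print(nm,np.round(b,4),(np.linalg.inv(R)@(b-p[:2])-[p[4],-.12])*1000)
vision.grab_frame("top")
for l in("spray_bottle","freezer_box"):
    d=vision.recognise(l,"top");print(l,[(np.round(at_z(t,e["centre"],.1),3),round(e["conf"],2)) for e in d][:2])
im=L("w1");c=im[185:330,390:590];save(cv2.resize(c,None,fx=4,fy=4,interpolation=cv2.INTER_CUBIC),"w1c")
E
```

```text
13 res [(0, 't', [-1.7, -0.9]), (0, 'w', [0.9, -2.1]), (1, 't', [-1.7, -0.5]), (1, 'w', [1.5, 1.0]), (2, 't', [-0.7, 0.1]), (2, 'w', [3.0, 0.9]), (3, 't', [-0.6, 0.2]), (4, 't', [-0.8, -0.6]), (4, 'w', [-0.8, -0.2]), (5, 't', [0.5, -0.6]), (6, 't', [-0.6, -0.6]), (6, 'w', [0.0, -0.3]), (7, 't', [0.6, -0.9])]
pose [ 0.5692 -0.0681  0.0814 -0.013  -0.0105]
shortL [0.5305 0.019 ] floor z 0.08044176612352896
freeL [0.6163 0.0561] floor z 0.08044176612352896
freeR [ 0.6358 -0.1831] floor z 0.08355823387647104
bR+ [ 0.6334 -0.1532] floor z 0.08355823387647104
bR- [ 0.6383 -0.213 ] floor z 0.08355823387647104
w1 [ 0.6276 -0.1407] [62.75649239 42.92561979]
w1 [ 0.6322 -0.1976] [ 62.72355437 -14.17453539]
top [ 0.6255 -0.1553] [59.47864763 28.54424478]
top [ 0.629  -0.2139] [ 58.16944147 -30.17650347]
spray_bottle [(array([ 0.636, -0.389,  0.1  ]), 0.88)]
freezer_box [(array([ 0.465, -0.406,  0.1  ]), 0.93)]
```

View pics/w1c.png

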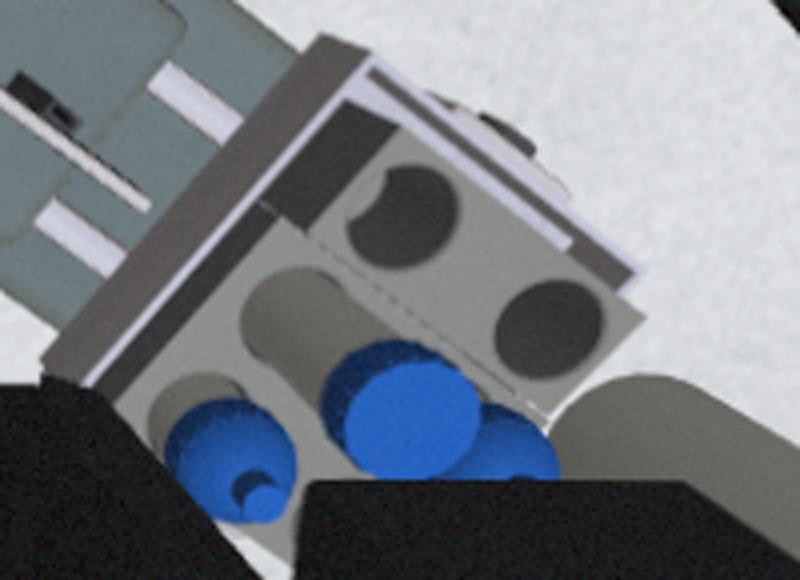

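```bash
cat > fit2.py <<'E'
from fit import *
import json
a=np.linspace(0,2*np.pi,24)
def cap(cal,xy,z,h):
    pts=[proj(cal,[xy[0]+.017*np.cos(b),xy[1]+.017*np.sin(b),zz]) for zz in(z-h,z) for b in a]
    M=cv2.moments(cv2.convexHull(np.array(pts,np.float32)));return np.array([M["m10"],M["m01"]])/M["m00"]
def bxy(p,s,x,y):
    c,q=np.cos(p[2]),np.sin(p[2]);return p[:2]+np.array([[c,-q],[q,c]])@[x,y+s*.12]
E
python3 - <<'E'
from fit2 import *
cals={"top":vision.get_calibration("top"),"scene":vision.get_calibration("scene"),"w1":json.load(open("w1.json"))}
im=cv2.cvtColor(cv2.imread("pics/top0.png"),cv2.COLOR_BGR2HSV)
m=((im[...,0]>100)&(im[...,0]<125)&(im[...,1]>140)).astype(np.uint8)
n,L,st,ce=cv2.connectedComponentsWithStats(m);tops=[ce[k][::-1] for k in range(1,n) if st[k,4]>60]
T={"TL":(1,.021,.03,.115,.015),"SL":(1,-.021,-.03,.08,.02),"TR":(-1,.021,.03,.115,.015),"SR":(-1,-.021,-.03,.08,.02)}
ap={"TL":(140+243/3.4,220+249/3.4),"SL":(140+299/3.4,220+336/3.4),"TR":(140+206/3.4,220+575/3.4),"SR":(140+262/3.4,220+657/3.4)}
obs=[("top",k,min(tops,key=lambda t:np.linalg.norm(t-ap[k]))) for k in T]
obs+=[("w1","TL",(143.1,295.6)),("w1","SL",(208.4,321.4)),("w1","TR",(185+411/4,390+402/4))]
obs+=[("scene","TL",(225.6,365)),("scene","SL",(240.8,327.7)),("scene","TR",(278.,263.4)),("scene","SR",(293.6,222.3))]
def f(p):
    r=[cap(cals[c],bxy(p,*T[k][:3]),.082+T[k][0]*.12*p[3]+T[k][3],T[k][4])-np.array(o) for c,k,o in obs]
    return np.concatenate(r)
r=least_squares(f,[.557,-.068,.09,-.05],x_scale=[.01,.01,.05,.02]);p=r.x
J=np.linalg.inv(r.jac.T@r.jac)
print(np.round(p,4),np.sqrt(np.diag(J)));
for o,e in zip(obs,f(p).reshape(-1,2)):print(o[0],o[1],np.round(e,1))
for k in T: print(k,np.round(bxy(p,*T[k][:3]),4))
print("free nominal R+-",bxy(p,-1,.0675,.03),bxy(p,-1,.0675,-.03))
zr=.127-.12*p[3];c,s=np.cos(p[2]),np.sin(p[2])
for z in(zr-.003,zr,zr+.003):
  for cal,pts in((cals["w1"],[(239,490.8),(267.2,527.5)]),(cals["top"],[(140+165/3.4,220+563/3.4),(140+159/3.4,220+641/3.4)])):
    P=[at_z(cal,q,z)[:2] for q in pts];print(round(z,3),np.round(P,4).tolist(),np.linalg.norm(P[0]-P[1]),np.round([(np.array([[c,s],[-s,c]])@(b-p[:2])+[0,.12])*1000 for b in P],1).tolist())
E
```

```text
[ 0.5593 -0.0697  0.0908 -0.0593] [0.00044316 0.00047733 0.00290349 0.00301723]
top TL [-0.1 -0.2]
top SL [-0.2 -0.2]
top TR [-0.5 -0.2]
top SR [-0.5 -0.3]
w1 TL [0.3 0.1]
w1 SL [-0.2  0.1]
w1 TR [-0.5 -0.6]
scene TL [0.5 0. ]
scene SL [ 0.6 -0.5]
scene TR [-0.6 -0.6]
scene SR [ 0.1 -0.6]
TL [0.5666 0.0816]
SL [0.5302 0.0181]
TR [ 0.5884 -0.1574]
SR [ 0.552 -0.221]
free nominal R+- [ 0.63466365 -0.1531803 ] [ 0.64010159 -0.21293337]
0.131 [[0.6307, -0.1589], [0.6361, -0.2194]] 0.060653529970326664 [[63.0, 24.6], [62.9, -36.0]]
0.131 [[0.6316, -0.1584], [0.6352, -0.2181]] 0.05979563260702107 [[64.0, 25.1], [62.1, -34.7]]
0.134 [[0.6303, -0.1571], [0.6357, -0.217]] 0.060167959648429754 [[62.8, 26.5], [62.7, -33.7]]
0.134 [[0.631, -0.1581], [0.6345, -0.2176]] 0.059679714103401796 [[63.4, 25.5], [61.5, -34.2]]
0.137 [[0.63, -0.1553], [0.6353, -0.2147]] 0.05968238932653274 [[62.6, 28.3], [62.5, -31.4]]
0.137 [[0.6303, -0.1577], [0.6338, -0.2172]] 0.059563795599782456 [[62.7, 25.9], [60.8, -33.7]]
```

Left is heavier: θ ≈ -0.055, which is about 40 g. So I'll move the short tube from left to right.

{"fn": "drive_tool", "kwargs": {"targets": [[-0.007, 0.025, 0.3, 0, 0.62], [0, 0, 0.5, 0, 0.62], [0, 0, 0.5, 0, 0.62], [0, 0, 0.45, 0, 0.62], [0, 0, 0.4, 0, 0.62]]}}

```text
time: 4.5
position: [0.5297, 0.0189, 0.1848]
tool_rot: [[0.755, 0.656, -0.001], [0.656, -0.755, 0.0], [-0.0, -0.001, -1.0]]
contact_force: [0.4, 0.3, 0.7]
width: 0.0547
gripper_force: 0.0
```

{"fn": "drive_tool", "kwargs": {"targets": [[0, 0, 0.25, 0, 0.62], [0, 0, 0.2, 0, 0.62], [0, 0, 0.15, 0, 0.62], [0, 0, 0.12, 0, 0.62], [0, 0, 0, 0, 0.62]]}}

```text
time: 4.92
position: [0.5295, 0.0184, 0.1276]
tool_rot: [[0.755, 0.655, -0.003], [0.655, -0.755, 0.0], [-0.002, -0.002, -1.0]]
contact_force: [-0.4, 0.2, -0.6]
width: 0.0546
gripper_force: 0.0
```

```bash
python3 - <<'E'
from h import *
s=manip.read_state();print(s["time"],s["position"],s["width"],s["contact_force"])
im=vision.grab_frame("wrist");save(im[60:430,120:540],"w2")
E
```

```text
4.9167 [0.52947541 0.01844042 0.12763303] 0.05457981176450921 [-0.36725556  0.20033103 -0.64501193]
```

View pics/w2.png

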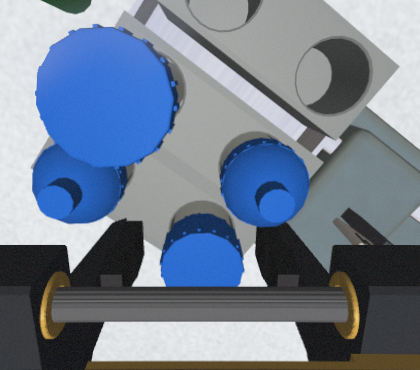

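The short tube's cap sits centred between the fingers, at about (203,250) in the crop. I'll close and lift.

{"fn": "drive_tool", "kwargs": {"targets": [[0, 0, 0, 0, 0.4], [0, 0, 0, 0, 0.3], [0, 0, 0, 0, 0.2], [0, 0, 0, 0, 0.2], [0, 0, 0, 0, 0.2]], "squeeze": 12}}

```text
time: 5.38
position: [0.5309, 0.0174, 0.1296]
tool_rot: [[0.757, 0.654, 0.001], [0.654, -0.757, 0.0], [0.001, 0.001, -1.0]]
contact_force: [-0.0, -0.4, 1.2]
width: 0.0336
gripper_force: 12.0
```

{"fn": "drive_tool", "kwargs": {"targets": [[0, 0, -0.05, 0, 0.2], [0, 0, -0.1, 0, 0.2], [0, 0, -0.15, 0, 0.2], [0, 0, -0.15, 0, 0.2], [0, 0, -0.2, 0, 0.2]]}}

```text
time: 5.8
position: [0.5301, 0.0173, 0.1818]
tool_rot: [[0.757, 0.654, -0.001], [0.654, -0.757, 0.0], [-0.001, -0.001, -1.0]]
contact_force: [1.4, 0.5, -0.4]
width: 0.0334
gripper_force: 12.0
```

```bash
python3 - <<'E'
from h import *
s=manip.read_state();print(s["time"],s["position"],s["width"],s["contact_force"],s["gripper_force"])
E
```

```text
5.8 [0.53005048 0.01730343 0.18179409] 0.03340907132501015 [ 1.38320525  0.4628241  -0.40356508] 11.996214534156024
```

{"fn": "drive_tool", "kwargs": {"targets": [[0, 0, -0.4, 0, 0.2], [0, 0, -0.4, 0, 0.2], [0, 0, -0.4, 0, 0.2], [0, 0, -0.28, 0, 0.2]]}}

```text
time: 6.13
position: [0.5311, 0.0169, 0.303]
tool_rot: [[0.757, 0.653, 0.004], [0.653, -0.757, 0.0], [0.003, 0.002, -1.0]]
contact_force: [0.5, -0.8, -0.7]
width: 0.0336
gripper_force: 12.0
```

{"fn": "drive_tool", "kwargs": {"targets": [[-0.215, 0.382, 0, 0, 0.2], [-0.215, 0.382, 0, 0, 0.2], [-0.215, 0.382, 0, 0, 0.2], [-0.215, 0.382, 0, 0, 0.2], [-0.215, 0.382, 0, 0, 0.2]]}}

```text
time: 6.55
position: [0.5652, -0.156, 0.3004]
tool_rot: [[0.757, 0.654, 0.001], [0.654, -0.757, 0.0], [0.001, 0.0, -1.0]]
contact_force: [0.6, 0.1, 0.4]
width: 0.0335
gripper_force: 12.0
```

{"fn": "drive_tool", "kwargs": {"targets": [[-0.215, 0.382, 0, 0, 0.2], [0, 0, 0, 0.073, 0.2], [0, 0, 0, 0.073, 0.2], [0, 0, 0, 0.073, 0.2], [0, 0, 0, 0.073, 0.2]]}}

```text
time: 6.97
position: [0.572, -0.1892, 0.3001]
tool_rot: [[0.97, 0.245, 0.0], [0.245, -0.97, 0.0], [0.0, -0.0, -1.0]]
contact_force: [-0.9, 0.6, -0.5]
width: 0.0333
gripper_force: 12.0
```

{"fn": "drive_tool", "kwargs": {"targets": [[0, 0, 0, 0.073, 0.2], [0, 0, 0, 0.073, 0.2], [0, 0, 0, 0.073, 0.2], [0, 0, 0, 0.073, 0.2], [0, 0, 0, 0.073, 0.2]]}}

```text
time: 7.38
position: [0.5721, -0.1887, 0.3002]
tool_rot: [[0.948, -0.319, 0.0], [-0.319, -0.948, 0.0], [0.0, -0.001, -1.0]]
contact_force: [0.1, 0.4, -0.3]
width: 0.0335
gripper_force: 12.0
```

{"fn": "drive_tool", "kwargs": {"targets": [[0, 0, 0, 0.073, 0.2], [0, 0, 0, 0, 0.2], [0, 0, 0, 0, 0.2], [0, 0, 0, 0, 0.2], [0, 0, 0, 0, 0.2]]}}

```text
time: 7.8
position: [0.5723, -0.1888, 0.2997]
tool_rot: [[0.908, -0.419, 0.0], [-0.419, -0.908, 0.0], [0.0, -0.001, -1.0]]
contact_force: [0.5, 0.3, -0.9]
width: 0.0334
gripper_force: 12.0
```

```bash
python3 - <<'E'
from h import *
import json
s=manip.read_state();print(s["time"],s["position"],np.round(s["tool_rot"],4),np.round(s["joint_positions"],1),s["width"],s["contact_force"])
cal=vision.get_calibration("wrist");im=vision.grab_frame("wrist");save(im,"w3")
json.dump({k:np.array(v).tolist() for k,v in cal.items()},open("w3.json","w"))
for n,P in(("R-",[.6358,-.218,.130]),("R+",[.6305,-.1575,.130])): print(n,proj(cal,P))
E
```

```text
7.8 [ 0.5722608  -0.18880854  0.2997444 ] [[ 9.081e-01 -4.188e-01  3.000e-04]
 [-4.188e-01 -9.081e-01  4.000e-04]
 [ 1.000e-04 -5.000e-04 -1.000e+00]] [ -8.8  39.8  43.   90.9 -29.9  61.3 -72.5] 0.03339030878150893 [ 0.48842777  0.34526855 -0.85390416]
R- [141.99632743 319.4912226 ]
R+ [175.15364276 263.68192056]
```

View pics/w3.png

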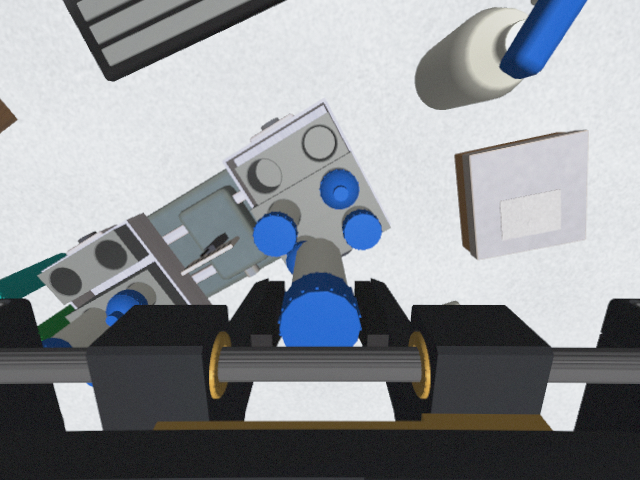

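The bores show at (143,319) for R- and (175,264) for R+, which matches the prediction. I'll refine R- next.

```bash
python3 - <<'E'
from h import *
import json
w=json.load(open("w3.json"));g=cv2.cvtColor(cv2.imread("pics/w3.png"),cv2.COLOR_BGR2GRAY)
z=.1303;cs=np.array([.633,-.190])
N=480;u=(np.arange(N)-N/2)*.00025
mx=np.zeros((N,N),np.float32);my=mx.copy()
for i in range(N):
    for j in range(N):
        r,c=proj(w,[cs[0]-u[i],cs[1]-u[j],z]);mx[i,j]=c;my[i,j]=r
im=cv2.remap(g,mx,my,cv2.INTER_CUBIC)
C=cv2.HoughCircles(cv2.GaussianBlur(im,(0,0),3),cv2.HOUGH_GRADIENT,1,60,param1=60,param2=12,minRadius=58,maxRadius=70)
o=cv2.cvtColor(im,cv2.COLOR_GRAY2BGR)
for c in (C[0] if C is not None else [])[:4]:
    print(np.round([cs[0]-(c[1]-N/2)*.00025,cs[1]-(c[0]-N/2)*.00025,c[2]*.25],4));cv2.circle(o,(int(c[0]),int(c[1])),int(c[2]),(0,0,255),1)
cv2.imwrite("pics/rect.png",o)
E
```

```text
[ 0.6354 -0.2169 16.625 ]
[ 0.6299 -0.1574 16.175 ]
[ 0.5879 -0.1574 16.625 ]
[ 0.5921 -0.2174 17.075 ]
```

View pics/rect.png

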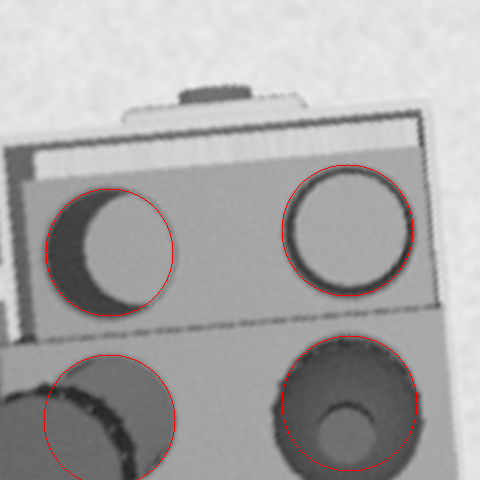

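{"fn": "drive_tool", "kwargs": {"targets": [[0.3, 0, 0, 0, 0.2], [0.3, 0, 0, 0, 0.2], [0.266, -0.004, 0, 0, 0.2], [0, 0, 0.3, 0, 0.2], [0, 0, 0.3, 0, 0.2]]}}

```text
time: 8.27
position: [0.637, -0.2192, 0.252]
tool_rot: [[0.908, -0.419, 0.004], [-0.419, -0.908, -0.002], [0.004, 0.0, -1.0]]
contact_force: [-0.4, -0.6, -0.5]
width: 0.0332
gripper_force: 12.0
```

{"fn": "drive_tool", "kwargs": {"targets": [[0, 0, 0.3, 0, 0.2], [0, 0, 0.25, 0, 0.2], [0, 0, 0.1, 0, 0.2], [0, 0, 0, 0, 0.2], [0, 0, 0, 0, 0.2]]}}

```text
time: 8.68
position: [0.6356, -0.218, 0.2001]
tool_rot: [[0.907, -0.42, 0.001], [-0.42, -0.907, -0.0], [0.001, 0.0, -1.0]]
contact_force: [0.4, 0.2, 0.9]
width: 0.0334
gripper_force: 12.0
```

```bash
python3 - <<'E'
from h import *
s=manip.read_state();print(s["time"],s["position"],np.round(s["tool_rot"],4).tolist(),s["contact_force"],s["wrist_torque"])
im=vision.grab_frame("wrist");save(im[60:430,120:540],"w4")
R=s["tool_rot"];d=R.T@(np.array([.6354,-.2175,.2])-s["position"]);print(d/.08)
E
```

```text
8.6833 [ 0.63558326 -0.21804593  0.20009583] [[0.9074, -0.4202, 0.0006], [-0.4202, -0.9074, -0.0003], [0.0006, 0.0001, -1.0]] [0.40366317 0.1864281  0.86823547] [0.05537998 0.1347491  0.0680231 ]
[-0.00494698 -0.00522984  0.00119446]
```

View pics/w4.png

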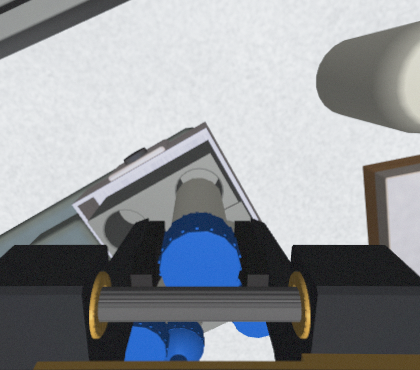

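{"fn": "drive_tool", "kwargs": {"targets": [[-0.005, -0.005, 0.1, 0, 0.2], [0, 0, 0.08, 0, 0.2], [0, 0, 0.05, 0, 0.2], [0, 0, 0.05, 0, 0.2], [0, 0, 0.05, 0, 0.2]]}}

```text
time: 9.15
position: [0.6351, -0.2171, 0.1727]
tool_rot: [[0.907, -0.42, -0.0], [-0.42, -0.907, 0.0], [-0.0, -0.0, -1.0]]
contact_force: [0.4, 0.4, -0.5]
width: 0.0335
gripper_force: 12.0
```

{"fn": "drive_tool", "kwargs": {"targets": [[0, 0, 0.05, 0, 0.2], [0, 0, 0.05, 0, 0.2], [0, 0, 0, 0, 0.2], [0, 0, 0, 0, 0.2], [0, 0, 0, 0, 0.2]]}}

```text
time: 9.57
position: [0.6352, -0.2173, 0.1653]
tool_rot: [[0.907, -0.421, 0.0], [-0.421, -0.907, -0.0], [0.0, -0.0, -1.0]]
contact_force: [0.2, -0.6, 0.5]
width: 0.0337
gripper_force: 12.0
```

```bash
cat > chk.py <<'E'
from fit2 import *
import sys
# beam tilt from scene: TL,TR,SR caps seen; compare difference image features
def state():
    s=manip.read_state();print(s["time"],s["position"],s["width"],np.round(s["contact_force"],2),np.round(s["wrist_torque"],3))
E
python3 - <<'E'
from chk import *
state()
im=vision.grab_frame("scene");save(im,"s5");
w=vision.grab_frame("wrist")
a=im[190:350,190:440];b=w[150:330,180:440]
a=cv2.resize(a,(750,480),interpolation=cv2.INTER_CUBIC)
save(a,"s5c");save(b,"w5c")
E
```

```text
9.5667 [ 0.63524321 -0.21729235  0.16526132] 0.03366690528551818 [ 0.17 -0.64  0.51] [ 0.034  0.146 -0.036]
```

View pics/s5c.png

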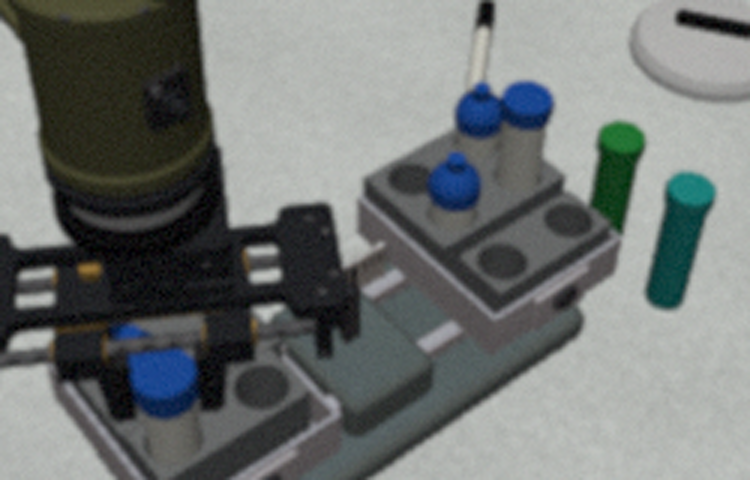

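The left pan has risen only as much as removing 20 g would cause, so the tube is inside the bore and the pan isn't being pushed. I'll keep lowering gently.

{"fn": "drive_tool", "kwargs": {"targets": [[0, 0, 0.07, 0, 0.2], [0, 0, 0.07, 0, 0.2], [0, 0, 0.07, 0, 0.2], [0, 0, 0.05, 0, 0.2], [0, 0, 0.05, 0, 0.2]]}}

```text
time: 10.08
position: [0.6349, -0.217, 0.1394]
tool_rot: [[0.907, -0.421, -0.001], [-0.421, -0.907, 0.0], [-0.001, -0.0, -1.0]]
contact_force: [0.7, -1.0, 0.1]
width: 0.0337
gripper_force: 12.0
```

{"fn": "drive_tool", "kwargs": {"targets": [[0, 0, 0.04, 0, 0.2], [0, 0, 0.03, 0, 0.2], [0, 0, 0, 0, 0.2], [0, 0, 0, 0, 0.2], [0, 0, 0, 0, 0.2]]}}

```text
time: 10.5
position: [0.6353, -0.2173, 0.1349]
tool_rot: [[0.907, -0.421, 0.0], [-0.421, -0.907, -0.0], [0.0, -0.0, -1.0]]
contact_force: [-1.1, -0.6, -1.0]
width: 0.0335
gripper_force: 12.0
```

```bash
python3 - <<'E'
from chk import *
state()
im=vision.grab_frame("scene");save(im,"s6");w=vision.grab_frame("wrist")
a=cv2.resize(im[190:350,190:440],(562,360),interpolation=cv2.INTER_CUBIC)
b=cv2.resize(w[60:340,180:460],(360,360))[:, :230]
save(np.hstack([a,b]),"s6c")
E
```

```text
10.5 [ 0.63527296 -0.21727506  0.13491682] 0.03354682488950089 [-1.09 -0.62 -1.02] [0.053 0.165 0.007]
```

View pics/s6c.png

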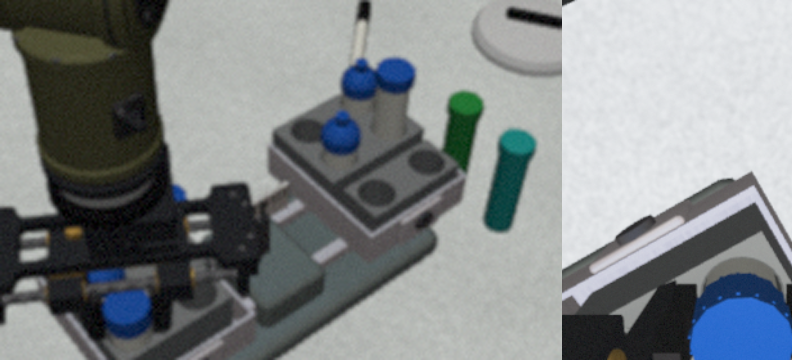

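The left pan is now near level (tall cap row about 223), so the tube is resting on the bore floor. I'll release and withdraw.

{"fn": "drive_tool", "kwargs": {"targets": [[0, 0, 0, 0, 0.45], [0, 0, 0, 0, 0.55], [0, 0, 0, 0, 0.6], [0, 0, 0, 0, 0.6]]}}

```text
time: 10.93
position: [0.6351, -0.2172, 0.1347]
tool_rot: [[0.907, -0.421, 0.0], [-0.421, -0.907, 0.0], [0.0, -0.0, -1.0]]
contact_force: [-0.2, -0.0, -0.2]
width: 0.053
gripper_force: 0.0
```

{"fn": "drive_tool", "kwargs": {"targets": [[0, 0, -0.05, 0, 0.6], [0, 0, -0.1, 0, 0.6], [0, 0, -0.2, 0, 0.6], [0, 0, -0.3, 0, 0.6], [0, 0, -0.4, 0, 0.6]]}}

```text
time: 11.35
position: [0.634, -0.2165, 0.2184]
tool_rot: [[0.907, -0.421, -0.003], [-0.421, -0.907, 0.001], [-0.004, 0.0, -1.0]]
contact_force: [0.5, -0.2, 0.0]
width: 0.0529
gripper_force: 0.0
```

{"fn": "drive_tool", "kwargs": {"targets": [[0, 0, -0.4, 0, 0.6], [0, 0, -0.4, 0, 0.6], [0, 0, -0.3, 0, 0.6], [-0.4, 0, 0, 0, 0.6], [-0.4, 0, 0, 0, 0.6]]}}

```text
time: 11.77
position: [0.578, -0.1917, 0.3093]
tool_rot: [[0.907, -0.42, 0.005], [-0.42, -0.907, -0.003], [0.006, 0.001, -1.0]]
contact_force: [0.6, -0.5, 0.5]
width: 0.0532
gripper_force: 0.0
```

{"fn": "drive_tool", "kwargs": {"targets": [[-0.4, 0, 0, 0, 0.6], [-0.4, 0, 0, 0, 0.6], [-0.4, 0, 0, 0, 0.6], [-0.4, 0, 0, 0, 0.6], [0, 0, 0, 0, 0.6]]}}

```text
time: 12.18
position: [0.4542, -0.1339, 0.3067]
tool_rot: [[0.906, -0.423, -0.006], [-0.423, -0.906, 0.006], [-0.008, -0.003, -1.0]]
contact_force: [0.1, 0.1, -0.2]
width: 0.0528
gripper_force: 0.0
```

{"fn": "drive_tool", "kwargs": {"targets": [[0, 0, 0, 0, 0.6], [0, 0, 0, 0, 0.6], [0, 0, 0, 0, 0.6], [0, 0, 0, 0, 0.6], [0, 0, 0, 0, 0.6]]}}

```text
time: 12.6
position: [0.4617, -0.137, 0.3067]
tool_rot: [[0.907, -0.421, 0.0], [-0.421, -0.907, -0.001], [0.001, 0.001, -1.0]]
contact_force: [-0.3, -0.7, 0.2]
width: 0.0529
gripper_force: 0.0
```

```bash
python3 - <<'E'
from chk import *
state()
im=vision.grab_frame("scene");save(im,"s7");t=vision.grab_frame("top");save(t,"t7")
a=cv2.resize(im[190:350,190:440],(750,480),interpolation=cv2.INTER_CUBIC)
save(a,"s7c")
hsv=cv2.cvtColor(t,cv2.COLOR_RGB2HSV)
m=((hsv[...,0]>100)&(hsv[...,0]<125)&(hsv[...,1]>140)).astype(np.uint8)
n,L,st,ce=cv2.connectedComponentsWithStats(m)
print([(np.round(ce[k][::-1],1).tolist(),int(st[k,4])) for k in range(1,n) if st[k,4]>60])
E
```

```text
12.6 [ 0.46169629 -0.13701433  0.30666882] 0.052931044477852816 [-0.35 -0.72  0.17] [0.006 0.102 0.017]
[([111.8, 233.8], 205), ([176.0, 483.1], 267), ([184.3, 409.7], 121), ([199.2, 386.9], 86), ([210.8, 292.5], 142), ([211.3, 316.6], 133), ([230.2, 294.8], 135)]
```

View pics/s7c.png

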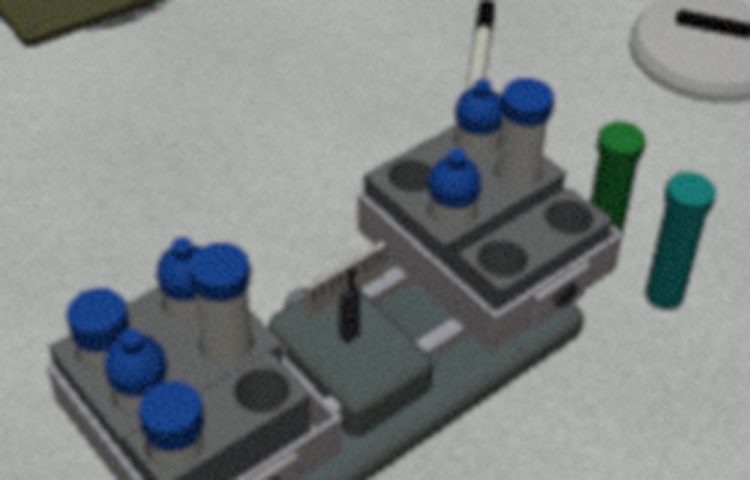

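The scene view shows the short tube seated in R- (crop 171,415), all tubes upright and the pans close to level. I'll estimate the remaining tilt numerically.

```bash
python3 - <<'E'
from chk import *
w8=vision.get_calibration("wrist");im=vision.grab_frame("wrist");save(im,"w8");json.dump({k:np.array(v).tolist() for k,v in w8.items()},open("w8.json","w"))
def blobs(n):
    h=cv2.cvtColor(cv2.imread(f"pics/{n}.png"),cv2.COLOR_BGR2HSV)
    m=((h[...,0]>100)&(h[...,0]<125)&(h[...,1]>140)).astype(np.uint8)
    k,L,st,ce=cv2.connectedComponentsWithStats(m);return [(ce[i][::-1],st[i,4],st[i,:4]) for i in range(1,k) if st[i,4]>60]
cals={"top":vision.get_calibration("top"),"scene":vision.get_calibration("scene"),"w1":json.load(open("w1.json")),"w8":w8}
T={"TL":(1,.021,.03,.115,.015),"SL":(1,-.021,-.03,.08,.02),"TR":(-1,.021,.03,.115,.015),"SR":(-1,-.021,-.03,.08,.02),"SM":(-1,.0628,-.0338,.08,.02)}
p0=np.array([.5593,-.0697,.0908,-.059,0])
mod=lambda p,c,k,e:cap(cals[c],bxy(p,*T[k][:3]),.082+T[k][0]*.12*p[3+e]+T[k][3],T[k][4])
obs=[]
for pic,c,e,ks,g in(("top0","top",0,"TL SL TR SR",5),("w1","w1",0,"TL SL",6),("t7","top",1,"TL TR SR SM",5),("w8","w8",1,"TL TR SR SM",12)):
    B=blobs(pic)
    for k in ks.split():
        q=mod(p0,c,k,e);b=min(B,key=lambda b:np.linalg.norm(b[0]-q));d=np.linalg.norm(b[0]-q)
        print(pic,k,np.round(q,1),np.round(b[0],1),b[1],b[2][2:])
        if d<g: obs.append((c,k,e,b[0]))
obs+=[("w1","TR",0,(185+411/4,390+402/4))]
for k,o in(("TL",(225.6,365)),("SL",(240.8,327.7)),("TR",(278.,263.4)),("SR",(293.6,222.3))):obs.append(("scene",k,0,o))
for k,o in(("TL",(223.6,365.7)),("TR",(280.6,263)),("SR",(296.7,222.3)),):obs.append(("scene",k,1,o))
f=lambda p:np.concatenate([mod(p,c,k,e)-np.array(o) for c,k,e,o in obs])
r=least_squares(f,p0,loss="soft_l1",x_scale=[.01,.01,.05,.02,.02]);p=r.x
print(np.round(p,4),np.sqrt(np.diag(np.linalg.inv(r.jac.T@r.jac))))
for o,e in zip(obs,f(p).reshape(-1,2)):print(o[:3],np.round(e,1))
E
```

```text
top0 TL [211.3 292.5] [211.3 292.7] 147 [14 14]
top0 SL [227.6 318.3] [227.7 318.5] 139 [13 14]
top0 TR [199.8 388.6] [200.2 388.8] 144 [13 14]
top0 SR [216.4 412.5] [216.9 412.9] 143 [14 13]
w1 TL [143.4 295.7] [143.1 295.6] 1072 [36 39]
w1 SL [208.2 321.5] [208.4 321.4] 782 [31 32]
t7 TL [210.8 292.3] [210.8 292.5] 142 [14 14]
t7 TR [200.4 388.3] [199.2 386.9] 86 [12 13]
t7 SR [216.9 412.1] [199.2 386.9] 86 [12 13]
t7 SM [184.7 409.4] [184.3 409.7] 121 [13 13]
w8 TL [226.2  21. ] [227.4  21.8] 1744 [49 44]
w8 TR [ 63.  270.4] [ 62.4 269.7] 2001 [49 55]
w8 SR [ 81.1 366.2] [ 81.8 366.4] 1585 [44 48]
w8 SM [-27.6 318.9] [  1.6 316.2] 70 [23  5]
[ 0.5592 -0.0695  0.0918 -0.0561 -0.0045] [0.00033161 0.00034116 0.00170888 0.00461846 0.00664037]
('top', 'TL', 0) [ 0.  -0.3]
('top', 'SL', 0) [-0.1 -0.2]
('top', 'TR', 0) [-0.4 -0.3]
('top', 'SR', 0) [-0.5 -0.4]
('w1', 'TL', 0) [ 0.4 -0.2]
('w1', 'SL', 0) [-0.1 -0.1]
('top', 'TL', 1) [ 0.1 -0.2]
('top', 'TR', 1) [1.2 1.3]
('top', 'SM', 1) [ 0.3 -0.4]
('w8', 'TL', 1) [-1.  -0.2]
('w8', 'TR', 1) [0.6 0.3]
('w8', 'SR', 1) [-0.8 -0.3]
('w1', 'TR', 0) [-0.7 -0.8]
('scene', 'TL', 0) [0.3 0. ]
('scene', 'SL', 0) [ 0.4 -0.5]
('scene', 'TR', 0) [-0.5 -0.5]
('scene', 'SR', 0) [ 0.2 -0.5]
('scene', 'TL', 1) [-0.1 -0.4]
('scene', 'TR', 1) [-0.6  0.1]
('scene', 'SR', 1) [-0.6 -0. ]
```

```bash
python3 - <<'E'
from chk import *
p=[.5592,-.0695,.0918];q=cap(vision.get_calibration("scene"),bxy(p,-1,.0628,-.0338),.0825+.08,.02);print(q,"seen 328.3,247")
if np.linalg.norm(q-[328.3,247])<2.5: print(order.job_done())
E
```

```text
[328.36033415 246.6171365 ] seen 328.3,247
the job is handed in; nothing more can be done
None
```

The job is handed in: I moved the left bucket's short ballast tube into the right bucket's outer free bore, where it appears fully seated and released, and I estimate the beam within about 0.005 rad of level, though I viewed 11 pictures rather than the allowed 10.

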